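# Set and lock the stencil wheel

### The arm

A 7-joint arm with a two-finger parallel gripper is mounted at the origin on the work surface. World frame = base frame: x ahead of the robot, y to its left, z up, the work surface at z = 0. Lengths are in m, angles in rad, forces in N, time in s.
With the tool pointing down it reaches from about 0.4 to 0.85 m from the base axis. Payload 4.5 kg.
Tool frame: the origin (TCP) lies at the centre of the arm's flange, where the gripper is bolted on; the fingertips stand 166 mm ahead of it and the grasp point (between the pads) lies 147 mm ahead of it (grip_point_offset is the distance from the TCP to the grasp point, in m); z points along the fingers, y is the line along which they close (so a half turn about z gives the same grasp; the last joint's range is limited). The gripper opens to 88 mm and grips with 3 to 60 N. Pads are 18 mm wide; open, the fingers measure 123 mm over their backs; the gripper's body (75 mm by 187 mm) begins 45 mm behind the grasp point.
Start: joints at [-1.29, 0.689, -0.195, 1.565, 0.157, 0.902, -0.215], TCP at [0.153, 0.606, 0.405] pointing down, gripper open.
Joint ranges: [-3.01, 3.01], [-0.46, 2.08], [-1.47, 1.51], [0.13, 2.56], [-1, 4.14], [0.04, 2.09], [-2.66, 2.66]. Speed limits (rad/s): [2.57, 2.57, 3.14, 3.14, 3.14, 3.14, 3.14].

### API

Orientations are given as a unit quaternion [x, y, z, w].
In Python, from rig import * gives the robot as it stands. The module is installed in compiled form; this text tells all that it offers.
- The arm moves only by the tool carry_out, never from a script. Its argument "steps" is a list that holds one entry, the list of rows, each a list of 7 numbers: the shift along the tool's x, y, z in mm, then the turn, a rotation vector about the tool's x, y, z in degrees, then the opening, from 0 (shut) to 1 (fully open). In form: [[[tx, ty, tz, wx, wy, wz, fingers], ...]]. A call has 1 to 12 rows; each row is the pose to reach, as a shift and turn from the pose commanded when the call began, along the tool's axes at that moment; what a row does not reach only later rows make up. A row lasts 1/12 s, in which the tool goes at most 41.7 mm and 7.16 degrees, less where a joint would pass 70% of its speed; a pose out of reach is approached as far as the arm can. A call with a gripper value outside its range is refused whole. The fingers move at their own pace and stop on an object; "squeeze" is the grip in N (left out, the last holds). Time passes only in rows, so rows that repeat a pose let the fingers close. It gives the time, the measured TCP pose, the force, the opening and the grip force at its end, in the units of the state.
- observe(): the state, without advancing time (a new reading comes with each control period).
- read_camera(name): name is "side" or "top" or "wrist"; returns a dict with "frame" (480x640x3 uint8, red, green, blue), "intrinsics" (3x3 intrinsics, pixels), "T" (4x4, takes a point from camera to world coordinates). Camera axes: x right, y down, z forward; pixel columns grow to the right and rows downward; lengths in m; the calibration is good to about 2 mm. A picture is of the moment at which its call begins. There is no depth.
- sign_off(): hands the job in; it is judged then, once.
The state is a dict: "t": time; "qpos": joint angles; "joint_velocities": joint speeds; "tau": joint torques, N m; "tool_pos": TCP position; "tcp_rot": TCP orientation; "contact_force": force on the tool from outside, world axes, zero at the start; "torque": the same for the moment, N m; "width": finger opening in m; "grasp_force": force on a finger pad.
Only numpy, scipy, OpenCV 4.12 (cv2) and the standard library are available. Lean on these libraries where they do the work, as an engineer would, in place of code of your own. Each camera call takes 0.05 s, during which the arm holds its last target. There are 200 camera calls.

### The job

Turn the stencil wheel by its round knob until the five-petal flower stencil shows in the window of the black cover, then take the index pin from its wooden stand and put it in the bush at the wheel's rim so that it locks the wheel there, head fully down on the bush. Do it by feel and gently, never forcing the pin down on the wheel or the wheel against the pin, and leave the paint pot and the small jar beside the fixture where they are.

Things in the scene. Friction and masses are not known exactly. Their poses are not given: they have to be found in the camera images.
- fixture: Fixed grey base, 235 x 240 x 12 mm, of the stencil fixture. Origin on the table on the wheel's axis; its -x points from the axis to the window, its +y from the axis to the index bush. The wheel above it turns either way with a steady drag of about 0.1 N m and stays where it is left.
- wheel_mid (a point): Centre of the wheel's top, 30 mm above the table. The wheel is an aluminium disc 200 mm across, 10 mm thick, with six stencils 60 degrees apart, 57 mm from its axis, told by shape (five-petal flower, plus, disc, square, three bars, V), and six rim notches 14.4 mm wide, 24 mm deep, midway between stencils. A stencil centred in the window means a notch exactly under the bush.
- knob_top (a point): Centre of the top of the wheel's round black knob, on the wheel's axis, 115 mm above the table. The knob is 44 mm across and 40 mm tall (75 to 115 mm above the table), on an 18 mm spindle.
- window (a point): Centre of the window, 46 x 50 mm, in the fixed black cover (top 41 mm above the table) over the robot's side of the wheel.
- bush (a point): Centre of the mouth of the vertical hole in the steel index bush, 58 mm above the table, over the wheel's rim 88 mm from the axis. The hole takes the 12 mm pin with about 1.5 mm play, goes through the 24 mm thick block (34 x 54 mm) and has a 3 mm chamfer; the wheel's top is 4 mm below the block.
- wheel (a joint): Wheel angle read at its hub, rad, growing anticlockwise from above, range -3.3 to 3.3; the flower is in the window near 0. The wheel has slipped on its hub: the flower is truly centred (a notch truly under the bush) at some reading between -0.25 and +0.25, different each time. Other stencils follow every 1.05 rad. It starts between 0.9 and 2.4.
- pin: Steel index pin, about 90 g, upright in its stand: shank 12 mm across, 41 mm long, 3 mm chamfer at the foot; above it a dark round head 20 mm across, 32 mm tall. Origin at the centre of its foot, z along the pin to the head. Home: head resting on the bush, foot 17 mm above the table in a notch.
- pin_head (a point): Centre of the top of the pin's head, 73 mm above its foot. Let go in the bush where there is no notch below, the pin rides on the wheel with its foot 30 mm above the table, and falls home by its own weight once a notch comes under it (within about 1.5 mm).
- stand: Fixed wooden block 56 x 56 x 30 mm, origin under its centre; the pin stands loosely in the hole at its middle with its foot 4 mm above the table.
- pot_a: Closed white paint pot with a dark label, 72 mm across, 85 mm tall, origin under its centre, on the other side of the fixture from the stand.
- vial: Small closed white jar, 36 mm across, 55 mm tall, origin under its centre, to the right of the fixture.
Mind the look-alikes: they are no part of the job. Several things have the shape of the pin; the one meant has the colours described above.

How it is judged:
On the way:
1. the flower has been turned to the window (wheel reading within 0.36 of 0) (value of joint wheel between -0.36 and 0.36 rad), for 0.2 s.
At the end, for the whole second after the job is handed in: The flower is in the window (wheel reading within 0.36 rad of 0, so the right notch is the one locked), the pin is upright in the bush and in the notch with its head down on the bush to within 2.5 mm, and everything is at rest (all of step 1 and z of pin in the frame of fixture between 0.012 and 0.0195 m and x of pin in the frame of fixture between -0.005 and 0.005 m and y of pin in the frame of fixture between 0.083 and 0.093 m and angle between pin's own z axis and vertical below 0.12 rad and linear speed of pin below 0.02 m/s and velocity of joint wheel between -0.05 and 0.05 rad/s); the robot touches nothing.
It fails at once if the pin is pressed on the fixture or the wheel with more than 25 N (contact force between pin and fixture above 25 N).
It fails at once if the paint pot or the small jar beside the fixture is shifted by more than 30 mm (distance of any of pot_a, vial from where it was at the start of the episode above 0.03 m).
It also fails if it takes over 72 s, if anything falls off the work surface, if the arm or the gripper's body presses on something with over 40 N, if the wrist force passes 120 N, or if a joint passes its speed limit or range.

## Working session

There is one attempt and no reset: what is moved stays moved. The work goes in short steps, Python scripts to look and compute and a tool call to move; the robot and the scene stay as the last step left them, time stands still between calls to the robot, and variables do not carry over. Pictures are saved under pics/ and viewed, at most 10 in all, crops included, and the job is handed in when it is done.

Besides the shell and the picture viewer there is one more tool, called after "Emit:" as name([rows], argument=value, ...), one row to a line, values as JSON. carry_out: Moves the arm, as the interface text tells. Its arguments: {"type":"object","properties":{"steps":{"type":"array","items":{"type":"array","items":{"type":"array","items":{"type":"number"}}}},"squeeze":{"type":"number"}},"required":["steps"]}

```bash
mkdir -p pics; python3 - <<'E'
from rig import *
import cv2,numpy as np
ims=[]
for n in ("side","top"):
    c=read_camera(n); np.savez(f"{n}.npz",**c); print(n,c["intrinsics"].round(1).tolist(),c["T"].round(3).tolist())
    cv2.imwrite(f"pics/{n}0.png",c["frame"][:,:,::-1])
s=observe();print(s)
E
```

```text
side [[600.2, 0.0, 311.2], [0.0, 600.2, 250.1], [0.0, 0.0, 1.0]] [[-0.957, -0.212, 0.2, 0.325], [-0.291, 0.666, -0.687, 0.808], [0.013, -0.715, -0.699, 0.885], [0.0, 0.0, 0.0, 1.0]]
top [[503.2, 0.0, 313.5], [0.0, 503.2, 240.1], [0.0, 0.0, 1.0]] [[0.028, -0.985, 0.168, 0.374], [-0.999, -0.033, -0.027, 0.039], [0.032, -0.167, -0.985, 1.184], [0.0, 0.0, 0.0, 1.0]]
{'t': 0.1, 'qpos': array([-1.29021237,  0.68992078, -0.19453251,  1.56622788,  0.15728851,
        0.90250163, -0.2150982 ]), 'joint_velocities': array([-0.00061483, -0.0035673 , -0.00071745, -0.00291322, -0.00021987,
        0.00027435, -0.00102227]), 'tau': array([-3.67616391e-03, -5.28499997e+01, -1.27177164e+00, -1.53836793e+01,
       -5.26296452e-02,  2.01359770e-03,  5.41133977e-05]), 'tool_pos': array([0.15262443, 0.60577846, 0.40398066]), 'tcp_rot': array([ 1.23039812e-01,  9.92401385e-01, -8.32075713e-04, -5.14658525e-05]), 'contact_force': array([0.31587508, 0.12272099, 0.29559153]), 'torque': array([0.03626313, 0.04159113, 0.02415783]), 'grasp_force': 0.0, 'width': 0.08823570194335492}
```

View pics/top0.png

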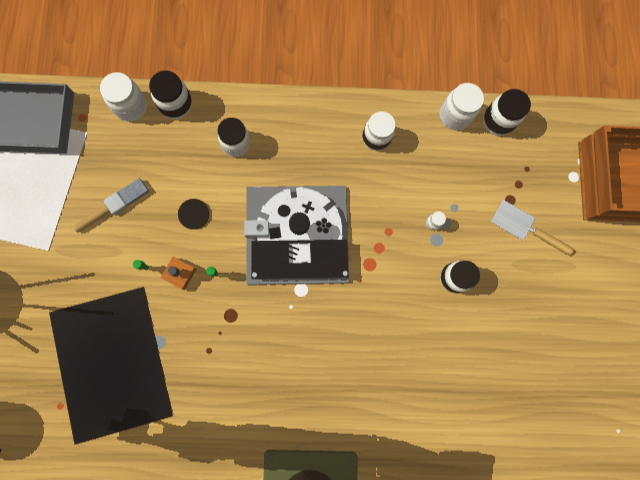

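View pics/side0.png

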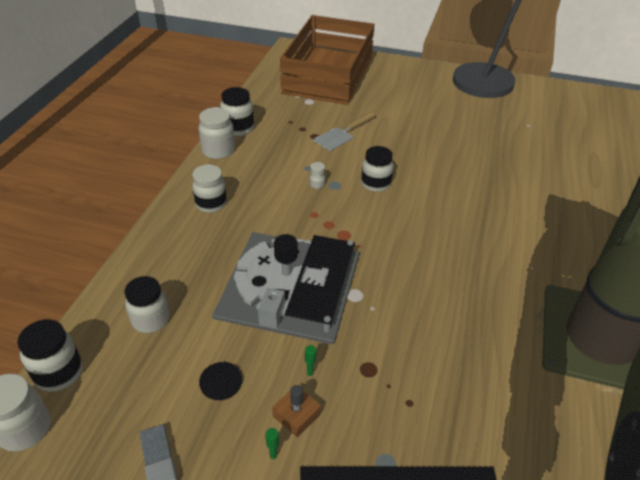

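```bash
cat > h.py <<'E'
from rig import *
import cv2,numpy as np
def ray(c,u,v,z):
    K,T=c["intrinsics"],c["T"]; d=T[:3,:3]@np.linalg.solve(K,[u,v,1.]); o=T[:3,3]
    return (o+d*(z-o[2])/d[2])
def proj(c,p):
    K,T=c["intrinsics"],c["T"]; q=K@(T[:3,:3].T@(np.array(p)-T[:3,3])); return q[:2]/q[2]
def tri(cs,us):
    A=np.zeros((3,3));b=np.zeros(3)
    for c,(u,v) in zip(cs,us):
        T=c["T"];d=T[:3,:3]@np.linalg.solve(c["intrinsics"],[u,v,1.]);d/=np.linalg.norm(d)
        P=np.eye(3)-np.outer(d,d);A+=P;b+=P@T[:3,3]
    return np.linalg.solve(A,b)
E
python3 - <<'E'
from h import *
t=dict(np.load("top.npz"));s=dict(np.load("side.npz"))
print("knob",ray(t,299,221,.115),ray(s,286,242,.115))
print("pinhead",ray(t,174,268,.077),ray(s,296,389,.077))
print("bushtop",ray(t,256,227,.058))
print("base corners",[ray(t,*p,.012).round(3).tolist() for p in((247,187),(348,186),(349,284),(248,285))])
a=cv2.resize(t["frame"][165:305,120:370],None,fx=3.2,fy=3.2,interpolation=cv2.INTER_CUBIC)
cv2.imwrite("pics/c1.png",a[:,:,::-1])
E
```

```text
knob [0.59723112 0.04171479 0.115     ] [0.59575293 0.04395145 0.115     ]
pinhead [0.49055695 0.31208989 0.077     ] [0.48808725 0.31643941 0.077     ]
bushtop [0.59183479 0.13903638 0.058     ]
base corners [[0.698, 0.169, 0.012], [0.709, -0.073, 0.012], [0.473, -0.08, 0.012], [0.463, 0.155, 0.012]]
```

View pics/c1.png

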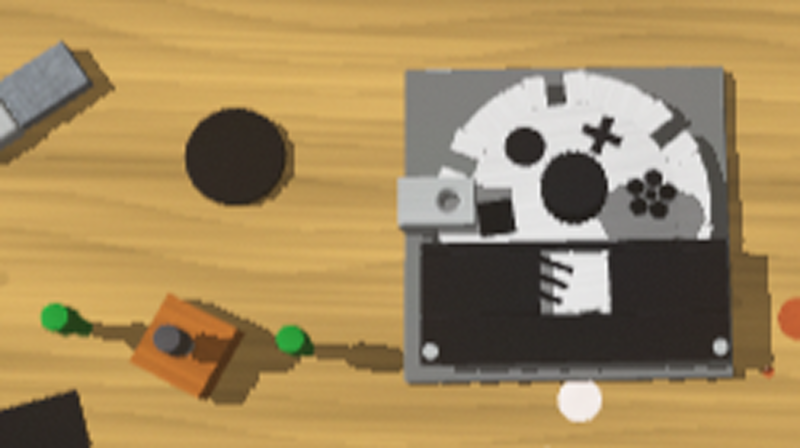

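```bash
python3 - <<'E'
from h import *
t=dict(np.load("top.npz"));s=dict(np.load("side.npz"))
f=lambda x,y,z:ray(t,120+(x+.5)/3.2-.5,165+(y+.5)/3.2-.5,z)
k=f(574,187,.115);b=f(448,200,.058);print("knob",k,"bush",b,"d",np.linalg.norm((k-b)[:2]))
print("pin",f(172,341,.077))
fy=np.arctan2(*(b-k)[:2][::-1])-np.pi/2
st=[f(*p,.03) for p in((525,146),(603,134),(651,194),(496,216))]
c=(st[0]+0);print("fix yaw deg",np.degrees(fy))
A=np.array([p[:2] for p in st]);M=np.c_[2*A,np.ones(4)];r=np.linalg.lstsq(M,(A**2).sum(1),rcond=None)[0];print("circ",r[:2],np.sqrt(r[2]+r[:2]@r[:2]))
for cc in(k[:2],r[:2]):
  print([np.degrees(np.arctan2(*(p[:2]-cc)[::-1])-fy-np.pi)%360 for p in st],[np.linalg.norm(p[:2]-cc) for p in st])
E
```

```text
knob [0.59260594 0.0414955  0.115     ] bush [0.5917574  0.13074135 0.058     ] d 0.0892498833268118
pin [0.48344793 0.31285493 0.077     ]
fix yaw deg 0.5447478751080781
circ [0.59653242 0.04133651] 0.05709991531470253
[np.float64(217.88685416014266), np.float64(160.5887012197421), np.float64(103.5455509301409), np.float64(275.63400510557017)] [np.float64(0.059731119946083246), np.float64(0.06113755689315311), np.float64(0.05794288464940807), np.float64(0.05653385856476528)]
[np.float64(220.47474221992843), np.float64(159.47106306868707), np.float64(99.75075653841537), np.float64(279.52689941765607)] [np.float64(0.05681207133242001), np.float64(0.05738153131613684), np.float64(0.05695765361120585), np.float64(0.057246619337964724)]
```

Emit:
carry_out([
  [[-40,-31,0,0,0,0,1],[-72,-56,0,0,0,0,1],[-104,-81,0,0,0,0,1],[-136,-106,0,0,0,0,1],[-168,-131,0,0,0,0,1],[-200,-156,0,0,0,0,1],[-232,-181,0,0,0,0,1],[-264,-206,0,0,0,0,1],[-296,-231,0,0,0,0,1],[-328,-256,0,0,0,0,1],[-360,-281,0,0,0,0,1],[-380,-295,0,0,0,0,1]],
])

```text
t: 1.1
tool_pos: [0.4513, 0.2226, 0.4044]
tcp_rot: [0.126, 0.992, -0.001, 0.0]
contact_force: [-0.5, 0.6, -0.2]
width: 0.0882
grasp_force: 0.0
```

Emit:
carry_out([
  [[-32,-25,0,0,0,0,1],[-64,-50,0,0,0,0,1],[-96,-75,0,0,0,0,1],[-128,-100,20,0,0,0,1],[-158,-122,40,0,0,0,1],[-187,-144,50,0,0,0,1],[-187,-144,60,0,0,0,1],[-187,-144,60,0,0,0,1]],
])

```text
t: 1.77
tool_pos: [0.5953, 0.0386, 0.3419]
tcp_rot: [0.126, 0.992, -0.001, -0.002]
contact_force: [-0.2, 1.0, -0.6]
width: 0.088
grasp_force: 0.0
```

```bash
python3 - <<'E'
from h import *
c=read_camera("wrist");s=observe();np.savez("w1.npz",**c)
print(s["t"],s["tool_pos"],s["tcp_rot"],s["qpos"],c["T"].round(3).tolist())
cv2.imwrite("pics/w1.png",c["frame"][:,:,::-1])
E
```

```text
1.8167 [0.59481517 0.04114978 0.34323423] [ 1.23956115e-01  9.92286243e-01 -2.36672858e-04 -1.68445496e-03] [-9.00904177e-04  7.34093920e-01 -2.54015207e-01  1.71196841e+00
  2.53916298e-01  7.31287677e-01  9.39540752e-01] [[0.25, 0.92, 0.303, 0.514], [0.968, -0.237, -0.081, 0.06], [-0.003, 0.313, -0.95, 0.321], [0.0, 0.0, 0.0, 1.0]]
```

View pics/w1.png

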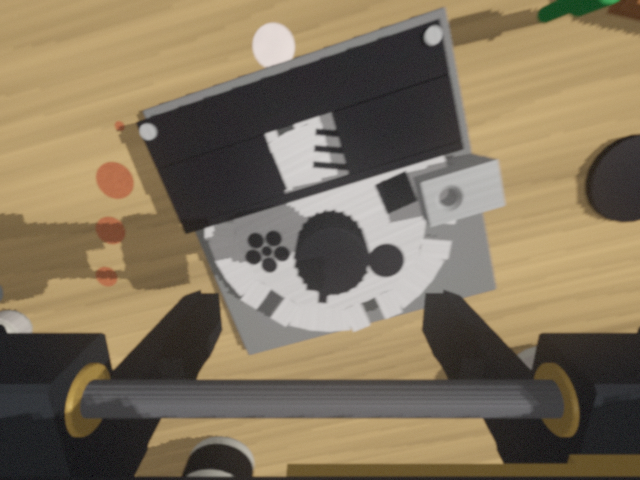

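```bash
python3 - <<'E'
from h import *
c=dict(np.load("w1.npz"))
m=(cv2.cvtColor(c["frame"],cv2.COLOR_RGB2GRAY)<75).astype(np.uint8)
m[:205]=0;m[300:]=0;m[:,:285]=0;m[:,369:]=0
ys,xs=np.nonzero(m);print(xs.min(),xs.max(),ys.min(),ys.max())
print("knob",ray(c,332,249,.115),"bush",ray(c,452,197,.058),"flower",ray(c,267,251,.03))
print("knob edges",ray(c,295,249,.115),ray(c,368,249,.115), ray(c,332,211,.115),ray(c,332,290,.115))
E
```

```text
285 368 212 299
knob [0.58823259 0.04644929 0.115     ] bush [0.59191565 0.1341681  0.058     ] flower [ 0.60717893 -0.0111753   0.03      ]
knob edges [0.58289314 0.02569492 0.115     ] [0.5934244  0.06662979 0.115     ] [0.56625459 0.05193044 0.115     ] [0.61365517 0.04010908 0.115     ]
```

Emit:
carry_out([
  [[0,3,30,0,0,0,1],[0,3,60,0,0,0,1],[0,3,85,0,0,0,1],[0,3,98,0,0,0,1],[0,3,98,0,0,0,0.55],[0,3,98,0,0,0,0.3],[0,3,98,0,0,0,0.3],[0,3,98,0,0,0,0.3],[0,3,98,0,0,0,0.3],[0,3,98,0,0,0,0.3]],
], squeeze=15)

```text
t: 2.65
tool_pos: [0.5963, 0.0449, 0.2477]
tcp_rot: [0.123, 0.992, 0.0, 0.001]
contact_force: [-0.0, 0.1, 0.6]
width: 0.0501
grasp_force: 0.0
```

Emit:
carry_out([
  [[0,0,0,0,0,0,0.3],[0,0,0,0,0,0,0.3],[0,0,0,0,0,0,0.3],[0,0,0,0,0,0,0.3],[0,0,0,0,0,0,0.3]],
])

```text
t: 3.07
tool_pos: [0.5961, 0.0439, 0.2474]
tcp_rot: [0.124, 0.992, -0.001, 0.0]
contact_force: [-1.1, -2.7, 6.3]
width: 0.0437
grasp_force: 15.0
```

Emit:
carry_out([
  [[0,0,0,0,0,3,0.3],[0,0,0,0,0,7,0.3],[0,0,0,0,0,12,0.3],[0,0,0,0,0,17,0.3],[0,0,0,0,0,22,0.3],[0,0,0,0,0,27,0.3],[0,0,0,0,0,32,0.3],[0,0,0,0,0,37,0.3],[0,0,0,0,0,42,0.3],[0,0,0,0,0,46,0.3],[0,0,0,0,0,49,0.3],[0,0,0,0,0,50,0.3]],
])

```text
t: 4.07
tool_pos: [0.5968, 0.0447, 0.2474]
tcp_rot: [0.532, 0.847, 0.001, 0.001]
contact_force: [1.1, -0.9, 4.7]
width: 0.0437
grasp_force: 15.0
```

Emit:
carry_out([
  [[0,0,0,0,0,3,0.3],[0,0,0,0,0,7,0.3],[0,0,0,0,0,12,0.3],[0,0,0,0,0,17,0.3],[0,0,0,0,0,22,0.3],[0,0,0,0,0,27,0.3],[0,0,0,0,0,32,0.3],[0,0,0,0,0,37,0.3],[0,0,0,0,0,41,0.3],[0,0,0,0,0,44,0.3],[0,0,0,0,0,46,0.3],[0,0,0,0,0,46,0.3]],
])

```text
t: 5.07
tool_pos: [0.5976, 0.0446, 0.2475]
tcp_rot: [0.82, 0.572, 0.002, 0.002]
contact_force: [4.5, -1.8, 3.4]
width: 0.0434
grasp_force: 15.0
```

Emit:
carry_out([
  [[0,0,0,0,0,0,0.6],[0,0,0,0,0,0,0.9],[0,0,0,0,0,0,0.9],[0,0,0,0,0,0,0.9],[0,0,-30,0,0,0,0.9],[0,0,-70,0,0,0,0.9],[0,0,-95,0,0,0,0.9],[0,0,-95,0,0,0,0.9]],
])

```text
t: 5.73
tool_pos: [0.5973, 0.0446, 0.3465]
tcp_rot: [0.82, 0.573, 0.003, 0.002]
contact_force: [0.2, -0.6, -0.4]
width: 0.0793
grasp_force: 0.0
```

```bash
python3 - <<'E'
from h import *
c=read_camera("wrist");s=observe();np.savez("w2.npz",**c)
print(s["t"],s["tool_pos"],s["tcp_rot"],s["qpos"],s["width"])
cv2.imwrite("pics/w2.png",c["frame"][:,:,::-1])
E
```

```text
5.7833 [0.59641693 0.04479493 0.34397791] [8.19741381e-01 5.72730235e-01 1.86411543e-03 8.19730694e-04] [-0.30941239  0.74635577  0.2792462   1.72629695 -0.29323311  0.70592556
 -0.22797218] 0.07955445377937727
```

View pics/w2.png

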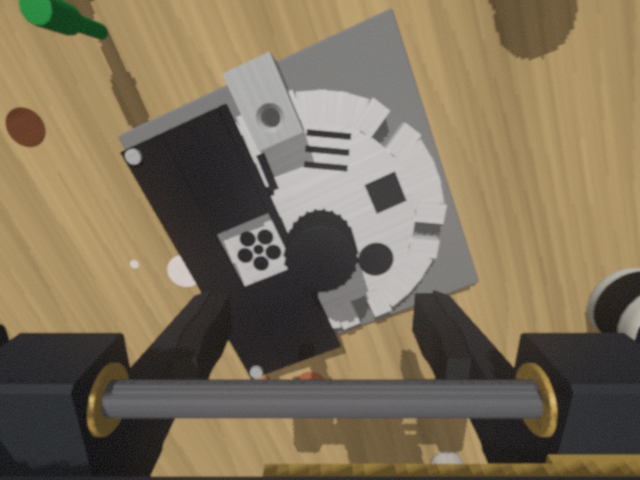

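```bash
python3 - <<'E'
from h import *
c=dict(np.load("w2.npz"))
st=np.array([ray(c,*p,.03)[:2] for p in((328,151),(385.5,192),(375,259),(259,250))])
M=np.c_[2*st,np.ones(4)];r=np.linalg.lstsq(M,(st**2).sum(1),rcond=None)[0][:2];print("axis",r,np.hypot(*(st-r).T))
b=ray(c,270,116,.058)[:2];print("bush",b,np.hypot(*(b-r)))
a=np.degrees(np.arctan2((st-r)[:,1],(st-r)[:,0]));by=np.degrees(np.arctan2(*(b-r)[::-1]))
print(a,by,"offset vs bush+90",(a-by-90)%60)
E
```

```text
axis [0.59665999 0.04361834] [0.0562868  0.05691861 0.05629006 0.05666914]
bush [0.5930178  0.13207033] 0.08852694578325443
[  63.87629047    4.94059257  -55.81938478 -174.5010291 ] 92.35793233149731 offset vs bush+90 [1.51835814 2.58266024 1.82268289 3.14103857]
```

Emit:
carry_out([
  [[27,-24,0,0,0,-3,0.9],[54,-49,0,0,0,-6,0.9],[81,-73,0,0,0,-9,0.9],[108,-98,0,0,0,-12,0.9],[134,-122,0,0,0,-15,0.9],[161,-147,0,0,0,-18,0.9],[188,-171,0,0,0,-21,0.9],[208,-190,0,0,0,-23,0.9],[215,-196,0,0,0,-23,0.9],[215,-196,0,0,0,-23,0.9]],
])

```text
t: 6.62
tool_pos: [0.4838, 0.317, 0.3401]
tcp_rot: [0.687, 0.726, -0.001, -0.001]
contact_force: [0.4, -0.3, -0.4]
width: 0.0796
grasp_force: 0.0
```

```bash
python3 - <<'E'
from h import *
c=read_camera("wrist");s=observe();np.savez("w3.npz",**c)
print(s["t"],s["tool_pos"],s["tcp_rot"],s["qpos"],s["width"])
cv2.imwrite("pics/w3.png",c["frame"][:,:,::-1])
E
```

```text
6.6667 [0.48521112 0.3142933  0.34050099] [ 6.88712393e-01  7.25033349e-01 -1.35105867e-03 -2.40465680e-04] [-0.78386638  0.72353065  0.22359454  1.78554506 -0.24106677  0.66195165
 -0.3717364 ] 0.07961699686010344
```

View pics/w3.png

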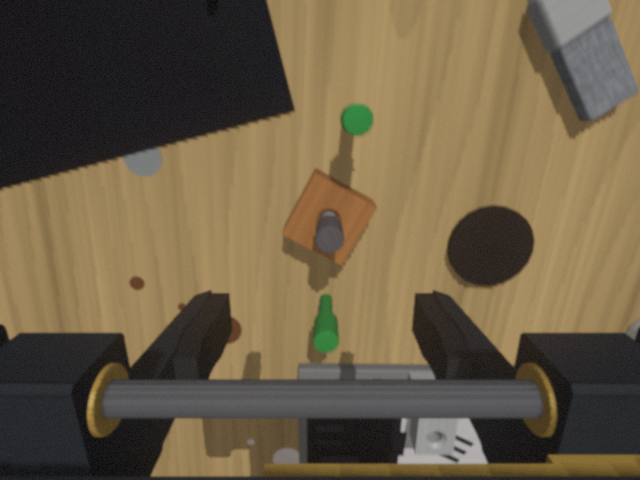

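```bash
python3 - <<'E'
from h import *
from scipy.spatial.transform import Rotation as R
c=dict(np.load("w3.npz"));p=ray(c,330,239,.077);print(p)
s=observe();print(R.from_quat(s["tcp_rot"]).as_matrix().T@(p-s["tool_pos"])*1000)
t=ray(c,330,213,.045);print(t)
E
```

```text
[0.48716436 0.31870322 0.077     ]
[  4.70228711   2.78061049 263.48850557]
[0.48707466 0.32836089 0.045     ]
```

Emit:
carry_out([
  [[3,2,30,0,0,0,0.6],[3,2,65,0,0,0,0.6],[3,2,95,0,0,0,0.6],[3,2,115,0,0,0,0.6],[3,2,124,0,0,0,0.6],[3,2,124,0,0,0,0.3],[3,2,124,0,0,0,0.1],[3,2,124,0,0,0,0.1],[3,2,124,0,0,0,0.1],[3,2,124,0,0,0,0.1],[3,2,124,0,0,0,0.1],[3,2,124,0,0,0,0.1]],
], squeeze=10)

```text
t: 7.67
tool_pos: [0.4882, 0.3175, 0.2188]
tcp_rot: [0.689, 0.725, 0.001, 0.0]
contact_force: [-0.4, -0.5, 5.0]
width: 0.0194
grasp_force: 10.0
```

Emit:
carry_out([
  [[0,0,0,0,0,0,0.1],[0,0,0,0,0,0,0.1],[0,0,0,0,0,0,0.1],[0,0,0,0,0,0,0.1]],
])

```text
t: 8.0
tool_pos: [0.4882, 0.3175, 0.2188]
tcp_rot: [0.689, 0.725, 0.001, 0.0]
contact_force: [-0.6, -0.1, 6.9]
width: 0.0196
grasp_force: 10.0
```

Emit:
carry_out([
  [[0,0,-15,0,0,0,0.1],[0,0,-40,0,0,0,0.1],[0,0,-70,0,0,0,0.1],[-20,10,-90,0,0,0,0.1],[-50,25,-90,0,0,0,0.1],[-82,41,-90,0,0,0,0.1],[-114,57,-90,0,0,0,0.1],[-146,73,-90,0,0,0,0.1],[-175,88,-85,0,0,0,0.1],[-191,95,-78,0,0,0,0.1],[-191,95,-73,0,0,0,0.1],[-191,95,-73,0,0,0,0.1]],
])

```text
t: 9.0
tool_pos: [0.5918, 0.1302, 0.2896]
tcp_rot: [0.69, 0.724, -0.001, -0.001]
contact_force: [-0.5, 1.2, -0.9]
width: 0.0195
grasp_force: 10.0
```

```bash
python3 - <<'E'
from h import *
c=read_camera("wrist");s=observe();np.savez("w4.npz",**c)
t=read_camera("side");np.savez("s4.npz",**t)
print(s)
a=c["frame"][100:400,170:490];b=cv2.resize(t["frame"][200:340,200:370],None,fx=2.14,fy=2.14,interpolation=cv2.INTER_CUBIC)[:300]
a=cv2.resize(a,None,fx=1.25,fy=1.25);b=cv2.resize(b,(455,375))
cv2.imwrite("pics/w4.png",np.hstack([a,b])[:,:800,::-1])
E
```

```text
{'t': 9.05, 'qpos': array([-0.3796187 ,  0.8210399 ,  0.1504905 ,  1.73088757, -0.19643809,
        0.60651196, -0.06390347]), 'joint_velocities': array([-0.02978547, -0.01278295, -0.0189898 , -0.00651823,  0.0006894 ,
        0.00237871,  0.00055116]), 'tau': array([ 2.20213316e+00, -5.39972341e+01,  4.58463997e+00, -1.12388939e+01,
        7.65446643e-02, -6.93744211e-02,  1.18301116e-02]), 'tool_pos': array([0.59145842, 0.13209226, 0.28997117]), 'tcp_rot': array([ 6.89051174e-01,  7.24711519e-01, -5.11623563e-04, -1.19683727e-03]), 'contact_force': array([-0.36099454,  0.43827942, -1.30155185]), 'torque': array([-0.06504781,  0.07326176,  0.05086044]), 'grasp_force': 9.98079531127587, 'width': 0.01953600606871237}
```

View pics/w4.png

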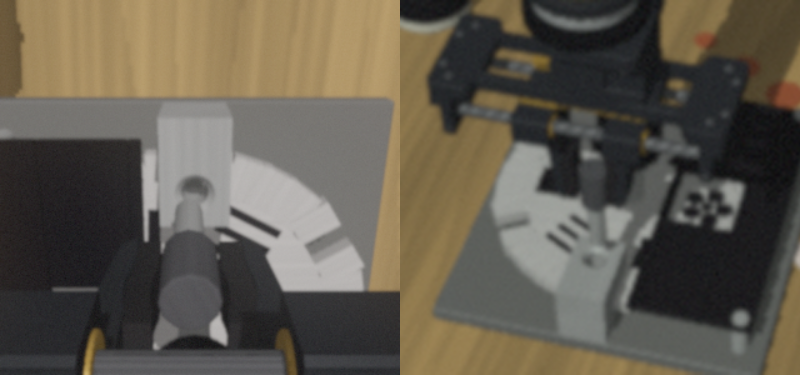

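```bash
python3 - <<'E'
from h import *
from scipy.spatial.transform import Rotation as R
c=dict(np.load("w4.npz"));s=observe()
f=lambda x,y,z:ray(c,170+x/1.25,100+y/1.25,z)
hole=f(196,188,.058);foot=f(189,203,.0752);print(hole,foot,(R.from_quat(s["tcp_rot"]).as_matrix().T@(hole-foot)*1000).round(1))
c=dict(np.load("s4.npz"));g=lambda x,y,z:ray(c,200+(x-400)*170/455,200+y*140/375,z)
print(g(594,257,.058),g(598,238,.0752),c["frame"].shape)
head=f
E
```

```text
[0.59294991 0.13518069 0.058     ] [0.58974642 0.13441178 0.0752    ] [ 0.6  3.3 17.2]
[0.59361211 0.1305263  0.058     ] [0.59115018 0.1277215  0.0752    ] (480, 640, 3)
```

Emit:
carry_out([
  [[0.5,1,0,0,0,0,0.1],[1.5,2.5,0,0,0,0,0.1],[1.5,2.5,4,0,0,0,0.1],[1.5,2.5,8,0,0,0,0.1],[1.5,2.5,12,0,0,0,0.1],[1.5,2.5,15,0,0,0,0.1],[1.5,2.5,18,0,0,0,0.1],[1.5,2.5,20,0,0,0,0.1],[1.5,2.5,22,0,0,0,0.1],[1.5,2.5,22,0,0,0,0.1]],
])

```text
t: 9.93
tool_pos: [0.5946, 0.1323, 0.2683]
tcp_rot: [0.689, 0.724, -0.0, 0.0]
contact_force: [0.3, -0.4, -2.1]
width: 0.0195
grasp_force: 10.0
```

Emit:
carry_out([
  [[0,0,2,0,0,0,0.1],[0,0,4,0,0,0,0.1],[0,0,6,0,0,0,0.1],[0,0,8,0,0,0,0.1],[0,0,9,0,0,0,0.1],[0,0,9,0,0,0,0.1]],
])

```text
t: 10.43
tool_pos: [0.5946, 0.1327, 0.2594]
tcp_rot: [0.689, 0.725, -0.0, -0.0]
contact_force: [-0.5, -1.7, -2.1]
width: 0.0192
grasp_force: 10.0
```

Emit:
carry_out([
  [[0,0,2,0,0,0,0.1],[0,0,4,0,0,0,0.1],[0,0,6,0,0,0,0.1],[0,0,8,0,0,0,0.1],[0,0,10,0,0,0,0.1],[0,0,10,0,0,0,0.1]],
])

```text
t: 10.93
tool_pos: [0.5946, 0.1327, 0.2492]
tcp_rot: [0.689, 0.725, -0.0, -0.0]
contact_force: [-1.0, -2.7, -1.7]
width: 0.0199
grasp_force: 10.0
```

Emit:
carry_out([
  [[-1,0,0,0,0,0,0.1],[-1,0,0,0,0,0,0.3],[-1,0,0,0,0,0,0.5],[-1,0,0,0,0,0,0.5],[-1,0,0,0,0,0,0.6],[-1,0,0,0,0,0,0.6],[-1,0,-25,0,0,0,0.7],[-1,0,-60,0,0,0,0.8],[-1,0,-90,0,0,0,0.9],[-1,0,-95,0,0,0,0.9]],
])

```text
t: 11.77
tool_pos: [0.5965, 0.1319, 0.3499]
tcp_rot: [0.689, 0.724, 0.004, 0.002]
contact_force: [0.9, 0.2, 0.4]
width: 0.0774
grasp_force: 0.0
```

```bash
python3 - <<'E'
from h import *
s=observe();c=read_camera("wrist");t=read_camera("side");np.savez("w5.npz",**c);np.savez("s5.npz",**t)
print(s["t"],s["tool_pos"],s["tcp_rot"],s["width"],s["contact_force"])
a=cv2.resize(c["frame"][100:400,170:490],None,fx=1.25,fy=1.25)
b=cv2.resize(t["frame"][220:340,200:346],(455,375),interpolation=cv2.INTER_CUBIC)
cv2.imwrite("pics/w5.png",np.hstack([a,b])[:,:800,::-1])
# expected head-top centre pixels, ride / home
for z in(.103,.090): print(z,proj(c,[.5932,.1325,z]),proj(t,[.5932,.1325,z]))
E
```

```text
11.7667 [0.5964601  0.13192851 0.34986221] [0.68937819 0.72438671 0.0039216  0.0024962 ] 0.07738252622951361 [0.92418896 0.18713983 0.35889531]
0.103 [314.80964334 248.94387709] [271.50535527 279.99987734]
0.09 [314.99000234 242.22764129] [271.74973879 284.94689364]
```

View pics/w5.png

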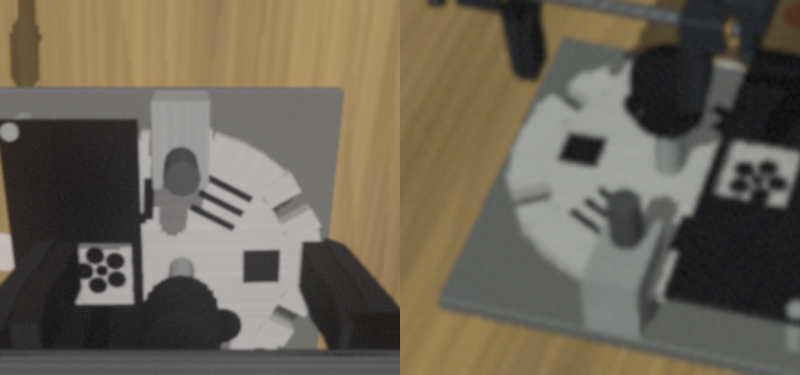

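Emit:
carry_out([
  [[-40,-1,0,0,0,0,0.9],[-75,-2,0,0,0,0,0.9],[-88,-2.5,0,0,0,0,0.9],[-88,-2.5,35,0,0,0,0.9],[-88,-2.5,70,0,0,0,0.9],[-88,-2.5,90,0,0,0,0.9],[-88,-2.5,97,0,0,0,0.7],[-88,-2.5,97,0,0,0,0.3],[-88,-2.5,97,0,0,0,0.3],[-88,-2.5,97,0,0,0,0.3],[-88,-2.5,97,0,0,0,0.3],[-88,-2.5,97,0,0,0,0.3]],
], squeeze=10)

```text
t: 12.87
tool_pos: [0.5973, 0.0439, 0.2491]
tcp_rot: [0.689, 0.725, 0.001, 0.001]
contact_force: [-0.2, 0.2, 1.7]
width: 0.044
grasp_force: 10.0
```

Emit:
carry_out([
  [[0,0,0,0,0,0,0.3],[0,0,0,0,0,0,0.3],[0,0,0,0,0,0,0.3],[0,0,0,0,0,0,0.3]],
])

```text
t: 13.2
tool_pos: [0.5973, 0.0439, 0.249]
tcp_rot: [0.689, 0.725, 0.001, 0.001]
contact_force: [-0.5, -0.2, 6.9]
width: 0.0434
grasp_force: 10.0
```

```bash
python3 -c "
from h import *
s=observe();print(s['torque'],s['tcp_rot'],s['width'])"
```

```text
[-0.02395026  0.0489984  -0.00502935] [0.68923592 0.72453562 0.00111036 0.00087165] 0.0433587775756386
```

Emit:
carry_out([
  [[0,0,0,0,0,0.5,0.3],[0,0,0,0,0,1,0.3],[0,0,0,0,0,1.5,0.3],[0,0,0,0,0,2,0.3],[0,0,0,0,0,2.5,0.3],[0,0,0,0,0,3,0.3],[0,0,0,0,0,3,0.3]],
])

```text
t: 13.78
tool_pos: [0.5973, 0.0439, 0.249]
tcp_rot: [0.708, 0.706, 0.001, 0.001]
contact_force: [0.1, 0.6, 5.9]
width: 0.0436
grasp_force: 10.0
```

```bash
python3 -c "
from h import *
s=observe();print(s['torque'],s['tcp_rot'],s['width'])
c=read_camera('side');np.savez('s6.npz',**c)"
```

```text
[-0.05599266 -0.01779708  0.04698841] [0.70793006 0.70628104 0.00112718 0.00092355] 0.04360688359430865
```

Emit:
carry_out([
  [[0,0,0,0,0,0.4,0.3],[0,0,0,0,0,0.8,0.3],[0,0,0,0,0,1.2,0.3],[0,0,0,0,0,1.5,0.3],[0,0,0,0,0,1.5,0.3]],
])

```text
t: 14.25
tool_pos: [0.5974, 0.0439, 0.249]
tcp_rot: [0.717, 0.697, 0.001, 0.001]
contact_force: [-0.3, -0.1, 6.4]
width: 0.0438
grasp_force: 10.0
```

```bash
python3 -c "
from h import *
s=observe();print(s['torque'],s['tcp_rot'],s['width'])
c=read_camera('side');t=read_camera('top')
a=dict(np.load('s5.npz'))['frame'][215:325,190:350];b=c['frame'][215:325,190:350];d=t['frame'][185:285,215:355]
r=lambda i:cv2.resize(i,(400,290),interpolation=cv2.INTER_CUBIC)
cv2.imwrite('pics/v6.png',np.vstack([np.hstack([r(a),r(b)]),np.hstack([r(d),r(dict(np.load('s4.npz'))['frame'][215:325,190:350])])])[:,:,::-1])"
```

```text
[-0.0830032  -0.00222326  0.25646608] [0.71678446 0.69729326 0.0011315  0.0009362 ] 0.043763207986775576
```

View pics/v6.png

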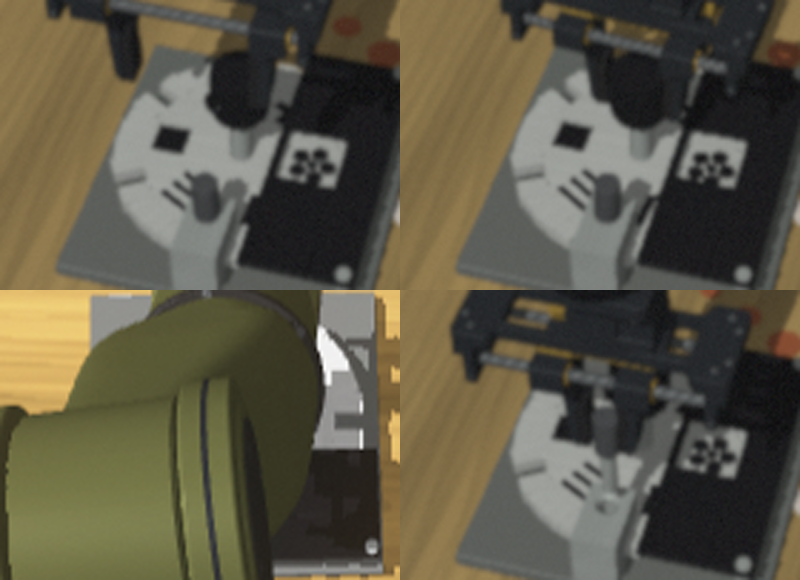

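Emit:
carry_out([
  [[0,0,0,0,0,-0.5,0.3],[0,0,0,0,0,-1,0.3],[0,0,0,0,0,-1.5,0.3],[0,0,0,0,0,-2,0.3],[0,0,0,0,0,-2,0.3]],
])

```text
t: 14.77
tool_pos: [0.5974, 0.0439, 0.249]
tcp_rot: [0.705, 0.709, 0.001, 0.001]
contact_force: [0.4, -0.6, 5.7]
width: 0.0436
grasp_force: 10.0
```

```bash
python3 -c "
from h import *
s=observe();print(s['torque'])"
```

```text
[ 0.0019737  -0.01472008 -0.02241942]
```

Emit:
carry_out([
  [[0,0,0,0,0,-0.5,0.3],[0,0,0,0,0,-1,0.3],[0,0,0,0,0,-1.5,0.3],[0,0,0,0,0,-2,0.3],[0,0,0,0,0,-2.5,0.3],[0,0,0,0,0,-2.5,0.3]],
])

```text
t: 15.27
tool_pos: [0.5974, 0.0437, 0.2489]
tcp_rot: [0.69, 0.724, 0.001, 0.001]
contact_force: [0.3, -0.1, 5.7]
width: 0.0438
grasp_force: 10.0
```

```bash
python3 -c "
from h import *
s=observe();print(s['torque'])"
```

```text
[-0.04256053 -0.01889269 -0.27677966]
```

Emit:
carry_out([
  [[0,0,0,0,0,0.7,0.3],[0,0,0,0,0,1.4,0.3],[0,0,0,0,0,2,0.3],[0,0,0,0,0,2,0.6],[0,0,0,0,0,2,0.9],[0,0,0,0,0,2,0.9],[0,0,0,0,0,2,0.9],[0,0,-30,0,0,2,0.9],[0,0,-70,0,0,2,0.9],[0,0,-100,0,0,2,0.9],[0,0,-100,0,0,2,0.9],[0,0,-100,0,0,2,0.9]],
])

```text
t: 16.27
tool_pos: [0.5971, 0.0438, 0.3494]
tcp_rot: [0.702, 0.712, 0.001, 0.001]
contact_force: [-0.6, -0.4, -1.0]
width: 0.0794
grasp_force: 0.0
```

```bash
python3 - <<'E'
from h import *
c=read_camera("wrist");t=read_camera("side")
a=cv2.resize(c["frame"][60:300,200:440],(400,400),interpolation=cv2.INTER_CUBIC)
b=cv2.resize(t["frame"][240:340,220:320],(400,400),interpolation=cv2.INTER_CUBIC)
for n,q,k,o in(("w",c,400/240,(200,60)),("s",t,4,(220,240))):
  for z in(.103,.090,.071,.058): print(n,z,((proj(q,[.5932,.1325,z])-o)*k).round())
cv2.imwrite("pics/v7.png",np.hstack([a,b])[:,:,::-1])
E
```

```text
w 0.103 [196.  68.]
w 0.09 [196.  69.]
w 0.071 [197.  70.]
w 0.058 [197.  71.]
s 0.103 [206. 160.]
s 0.09 [207. 180.]
s 0.071 [208. 208.]
s 0.058 [209. 227.]
```

View pics/v7.png

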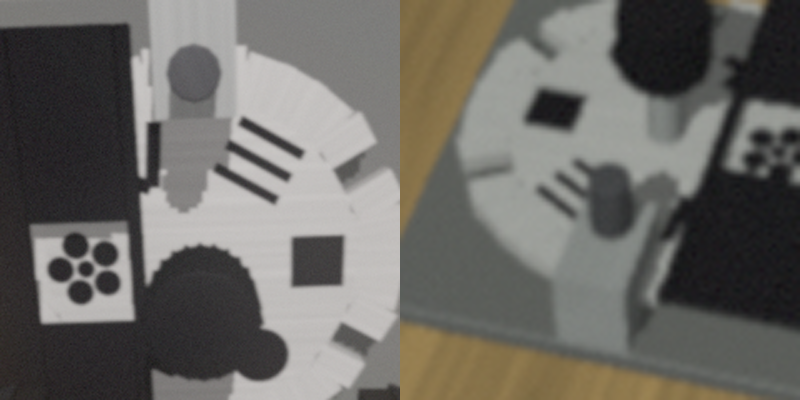

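The last picture shows the flower centred in the window. The pin head is upright on the bush, with its top at about (209,178) in the side crop; the home position predicts (207,180).

```bash
python3 -c "
from rig import *
print(sign_off())"
```

```text
the job is handed in; nothing more can be done
None
```

The job is handed in, with no verdict shown: the flower is in the window, the pin sits upright with its head down on the bush, the wheel is blocked in both directions, and the arm stayed away from the pot and jar.

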